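# Close the packed carton and pass the ware board out over it

### The job

Close the carton of cups: fold its short flap (on the riser's side) fully down first, then the long flap fully down over it. Then slide the ware board, with its bowl standing on it, straight out along the riser over the closed carton until its outer end is level with the tip of the gauge's pointer. It would tip there by itself, so finish while still holding it by the batten at its tail: level, still and flat on the riser, not leaning on the carton, until I take the bowl; disturb nothing else.

Things in the scene. Friction and masses are not known exactly. Their poses are not given: they have to be found in the camera images.
- riser: Fixed low grey wooden bench on the table, 160 (x) x 320 (y) x 170 mm high, flat top without guides. Origin: centre of its footprint on the table; z up, +y is the outward direction in which the board slides, x across. The carton stands beyond its +y end, with a free gap of 120 to 140 mm between them.
- riser_edge (a point): Middle of the riser's outer (+y) top edge, at height 170 mm.
- board: Loose plywood board on the riser, 140 (x) x 360 (y) x 15 mm, 0.34-0.5 kg, starting 15-35 mm over the riser's outer edge. Origin: centre of underside; +y to outer end. Batten 140 x 18 (y) x 40 mm high across its top at y = -160 mm, to grip from above. With its bowl it tips at 140-170 mm overhang; the final overhang is 185-235 mm, so the tail must be held down with up to 7 N.
- board_end (a point): Middle of the board's outer (+y) end face, half-way up its thickness.
- batten_top (a point): Middle of the top face of the board's batten; 40 mm above the board's top face.
- bowl: Loose round white bowl, rim radius 50 mm, 50 mm high, about 0.2 to 0.33 kg, standing on the board 55 to 85 mm from its outer end. Origin: centre of its underside.
- carton: Fixed open cardboard box, 160 (x) x 180 (y) x 140 mm high, holding cups, with two hinged top flaps. Origin: centre of its underside. Its -y side faces the riser. When closed, the flaps' top lies at 149 mm or lower, about 21 mm below the board's underside.
- short_flap (a joint): Angle of the carton's short flap on the riser's side (156 mm wide, 70 mm from hinge to free edge, 4 mm thick): 0 = fully down and level, 1.57 = upright, larger leans out towards the riser, 2.0 at most. Starts at 1.2 to 1.7. The stiff crease stays wherever it is left; about 1 N at its free edge moves it.
- short_flap_hinge (a point): Middle of the short flap's hinge line, on the carton's rim (-y side), 140 mm high. The flap folds towards the carton's +y.
- short_flap_edge (a point): Middle of the short flap's free edge, on its outer face (the face that is uppermost when closed).
- long_flap (a joint): Angle of the carton's long flap on the side away from the riser (156 mm wide, 120 mm from hinge to free edge, 4 mm thick): 0 = fully down and level, 1.57 = upright, larger leans outward, 2.0 at most. Starts at 1.2 to 1.7. It stays wherever it is left; about 1 N at its free edge moves it.
- long_flap_hinge (a point): Middle of the long flap's hinge line, on the carton's rim (+y side), 144.5 mm high. The flap folds towards the carton's -y.
- long_flap_edge (a point): Middle of the long flap's free edge, on its outer face (the face that is uppermost when closed).
- gauge: Fixed potter's pointer gauge beside the carton: round iron foot (radius 30 mm), steel post 200 mm high and, at 178 mm height, a thin horizontal wooden pointer that points across the board's path. Its y axis is parallel to the riser's y.
- gauge_tip (a point): Tip of the gauge's pointer, at the board's height and about 17 to 37 mm beside the board's path: the mark with which the board's outer end must come level (measured along the riser's y). Do not bump it.
- mug: Bystander: blue mug, 85 mm high. Leave alone. Origin: centre of underside.
- jar: Bystander: closed glaze jar, 90 mm high. Leave alone. Origin: centre of underside.
- scraper: Bystander: 160 mm scraper with a wooden handle, lying on the table beyond the riser. Leave alone. Origin under its length.
Not all that is in view belongs to the job. Several things have the shape of the gauge; the one meant has the colours described above.

How it is judged:
By the outcome, as a careful person would: the job done as asked, in the order asked, and still so for the second after the job is handed in, while the arm keeps its last pose, push and grip.
It also fails if it takes over 58 s, if anything falls off the work surface, if the arm or the gripper's body presses on something with over 40 N, if the wrist force passes 120 N, or if a joint passes its speed limit or range.

### The arm

A 6-joint arm with a two-finger parallel gripper is mounted at the origin on the work surface. World frame = base frame: x ahead of the robot, y to its left, z up, the work surface at z = 0. Lengths are in m, angles in rad, forces in N, time in s.
With the tool pointing down it reaches from about 0.4 to 0.825 m from the base axis. Payload 7 kg.
Tool frame: the origin (TCP) lies at the very end of the fingers, on their centre line; the grasp point (between the pads) lies 19 mm behind it; z points along the fingers, y is the line along which they close (so a half turn about z gives the same grasp; the last joint's range is limited). The gripper opens to 88 mm and grips with 3 to 60 N. Pads are 19 mm wide; open, the fingers measure 130 mm over their backs; the gripper's body (78 mm by 193 mm) begins 47 mm behind the grasp point.
Start: joints at [1.389, 0.359, 0.012, 0, -1.224, -0.288], TCP at [0.306, 0.602, 0.227] pointing down, gripper open.
Joint ranges: [-3.07, 3.07], [-1.43, 2.12], [-1.02, 1.25], [-3.03, 1.67], [-3.05, -0], [-3.03, 3.03]. Speed limits (rad/s): [2.39, 2.39, 3.01, 3.14, 3.14, 3.14].

### API

Orientations are given as [roll, pitch, yaw] about the fixed x, y, z axes, in that order (R = Rz(yaw) Ry(pitch) Rx(roll)).
In Python, from station import arm gives the robot as it stands. The module is installed in compiled form; this text tells all that it offers.
- The arm moves only by the shell command python3 -m crank 'ROWS' [FORCE]. ROWS is JSON, a list of rows, each an object of numbers: "dx", "dy", "dz": the shift along the world's x, y, z in m; "twist": the turn about the world's z in degrees; "grip": the opening, from -1 (shut) to 1 (fully open). A call has exactly 5 rows; each row is the pose to reach, as a shift and turn from the pose commanded when the call began; what a row does not reach only later rows make up. A row lasts 1/12 s, in which the tool goes at most 41.7 mm and 7.16 degrees, less where a joint would pass 70% of its speed; a pose out of reach is approached as far as the arm can. A call with a gripper value outside its range is refused whole. The fingers move at their own pace and stop on an object; FORCE is the grip in N (left out, the last holds). Time passes only in rows, so rows that repeat a pose let the fingers close, or fill a call up. It gives the time, the measured TCP pose, the force, the opening and the grip force at its end, in the units of the state.
- arm.get_state(): the state, without advancing time (a new reading comes with each control period).
- arm.grab_frame(name): name is "side" or "top" or "wrist"; returns the picture (384x512x3 uint8, red, green, blue); there is no depth.
- arm.get_calibration(name): a dict with "fx", "fy", "cx", "cy" (pixels), "cam_to_world" (4x4, takes a point from camera to world coordinates); the wrist camera has in their place "tool_from_camera" (4x4, takes a point from camera to tool coordinates, whose origin is the TCP and whose axes are the flange's). Camera axes: x right, y down, z forward; pixel columns grow to the right and rows downward; lengths in m; the calibration is good to about 2 mm. A picture is of the moment at which its call begins: read the wrist's pose just before it. get_calibration takes no time and is no camera call.
- arm.job_done(): hands the job in; it is judged then, once.
The state is a dict: "t": time; "q": joint angles; "qd": joint speeds; "joint_efforts": joint torques, N m; "eef_pos": TCP position; "ee_rot": TCP orientation; "force": force on the tool from outside, world axes, zero at the start; "moment": the same for the moment, N m; "width": finger opening in m; "gripper_force": force on a finger pad.
Only numpy, scipy, OpenCV 4.12 (cv2) and the standard library are available. Lean on these libraries where they do the work, as an engineer would, in place of code of your own. Each camera call takes 0.05 s, during which the arm holds its last target. There are 200 camera calls.

## Working session

There is one attempt and no reset: what is moved stays moved. The work goes in short steps, Python scripts to look and compute and a shell command to move; the robot and the scene stay as the last step left them, time stands still between calls to the robot, and variables do not carry over. Pictures are saved under pics/ and viewed, at most 10 in all, crops included, and the job is handed in when it is done.

```bash
mkdir -p pics; cat > h.py <<'E'
import numpy as np, cv2
from station import arm
def save(n,f):
    im=arm.grab_frame(n); cv2.imwrite(f,im[:,:,::-1]); return im
def proj(n,P):
    c=arm.get_calibration(n); T=np.linalg.inv(np.array(c["cam_to_world"])); P=np.atleast_2d(P)
    q=P@T[:3,:3].T+T[:3,3]; return np.c_[c["fx"]*q[:,0]/q[:,2]+c["cx"],c["fy"]*q[:,1]/q[:,2]+c["cy"]]
def ray(n,u,v):
    c=arm.get_calibration(n); T=np.array(c["cam_to_world"])
    return T[:3,3],T[:3,:3]@np.array([(u-c["cx"])/c["fx"],(v-c["cy"])/c["fy"],1])
def atz(n,u,v,z):
    o,d=ray(n,u,v); return (o+d*(z-o[2])/d[2]).round(4)
def crop(f,g,x0,y0,x1,y1,s):
    cv2.imwrite(g,cv2.resize(cv2.imread(f)[y0:y1,x0:x1],None,fx=s,fy=s,interpolation=cv2.INTER_CUBIC))
E
python3 - <<'E'
from h import *
a=save("side","pics/s0.png");b=save("top","pics/t0.png")
cv2.imwrite("pics/st.png",np.hstack([cv2.resize(x[:,:,::-1],(400,300)) for x in(a,b)]))
for n in("side","top"):
  c=arm.get_calibration(n);print(n,c["fx"],np.round(c["cam_to_world"],3).tolist())
print(arm.get_state())
E
```

```text
side 415.44084964378305 [[0.999, -0.03, 0.026, 0.602], [-0.039, -0.651, 0.758, -0.803], [-0.006, -0.759, -0.651, 0.815], [0.0, 0.0, 0.0, 1.0]]
top 422.3599322833788 [[0.028, -0.995, 0.101, 0.52], [-1.0, -0.028, -0.004, 0.004], [0.007, -0.101, -0.995, 1.231], [0.0, 0.0, 0.0, 1.0]]
{'t': 0.1, 'q': array([ 1.38907921e+00,  3.59345083e-01,  1.11392367e-02, -3.10076954e-04,
       -1.22409967e+00, -2.88093937e-01]), 'qd': array([ 0.0014826 , -0.00064191,  0.00290005, -0.00033538, -0.00037298,
        0.00055653]), 'joint_efforts': array([-1.69140367e-03, -5.84164810e+01,  2.93749845e+01,  7.01539323e+00,
        1.01023683e-02, -5.35058905e-05]), 'eef_pos': array([0.30541267, 0.60145556, 0.22569192]), 'ee_rot': array([ 3.14006284e+00, -1.49346485e-04, -4.69916524e-01]), 'force': array([-0.02964308,  0.48362033, -0.34134579]), 'moment': array([-0.02144203,  0.02839255,  0.03084532]), 'gripper_force': 0.0, 'width': 0.08736100221414136}
```

View pics/t0.png

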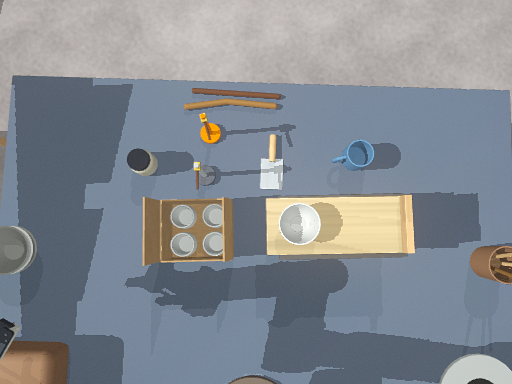

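View pics/s0.png

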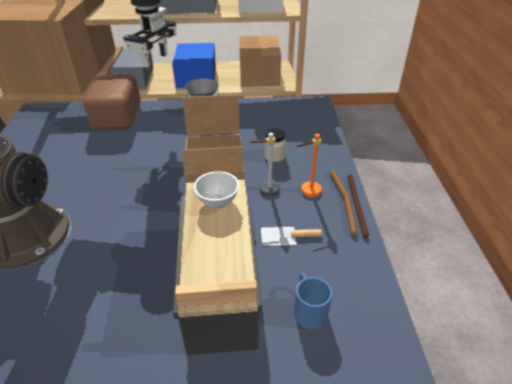

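The top view shows the carton at about (187,230), the board from (266,225) to (413,225) and the bowl at (299,224). Two things have the gauge's shape: one with a grey foot at (205,175) and an orange one at (210,132). The grey iron foot and steel post fit the description, so I'll check that in an enlarged crop.

```bash
python3 - <<'E'
from h import *
crop("pics/t0.png","pics/t0c.png",130,110,290,270,5)
crop("pics/t0.png","pics/t0a.png",130,150,290,270,5)
crop("pics/s0.png","pics/s0a.png",170,90,330,210,5)
E
```

```text
(no output)
```

View pics/t0a.png

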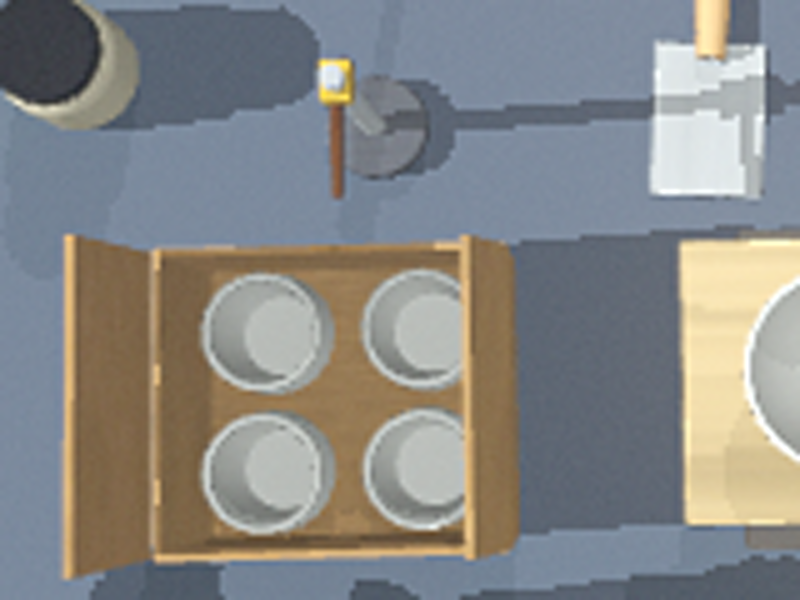

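View pics/s0a.png

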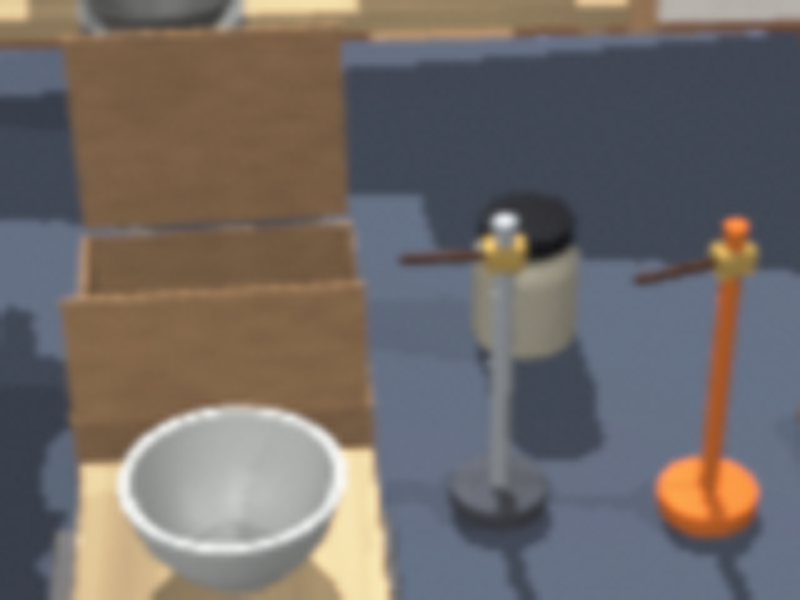

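The crop confirms it: the gauge with the grey foot and steel post has a wooden pointer with its tip at (197.4,189.6) in the top view and (250.4,142.2) in the side view. The orange one is a decoy. Next I'll turn these pixels into positions.

```bash
python3 - <<'E'
from h import *
T=lambda X,Y:((X+.5)/5-.5+130,(Y+.5)/5-.5+150)
S=lambda X,Y:((X+.5)/5-.5+170,(Y+.5)/5-.5+90)
def tri(a,b):
    o1,d1=ray("top",*a);o2,d2=ray("side",*b);A=np.c_[d1,-d2];s=np.linalg.lstsq(A,o2-o1,rcond=None)[0]
    return ((o1+d1*s[0]+o2+d2*s[1])/2).round(4),np.linalg.norm(o1+d1*s[0]-o2-d2*s[1]).round(4)
p=lambda n,*a:print(n,*a)
p("tip",atz("top",*T(337,197),.178),atz("side",*S(402,261),.178),tri(T(337,197),S(402,261)))
for n,a,z in[("lh+",T(157,250),.1445),("lh-",T(157,555),.1445),("bend+",T(680,241),.185),("bend-",T(686,525),.185),("shbase",T(517,250),.14),("shbase",T(520,545),.14)]:p(n,atz("top",*a,z))
p("sf+",tri(T(467,236),S(362,285)));p("sf-",tri(T(470,558),S(65,300)))
p("lf+",tri(T(68,235),S(342,35)));p("lf-",tri(T(68,578),S(66,38)))
for n,u,v,z in[("tail+",411,195,.225),("tail-",413,253,.225),("tail0+",401,195,.225),("rim",299.5,223.5,.235)]:p(n,atz("top",u,v,z))
for u,v in[(178,303),(255,309)]:p("side tail bottom",atz("side",u,v,.185))
crop("pics/t0.png","pics/t0b.png",260,185,420,265,5)
E
```

```text
tip [0.6182 0.1536 0.178 ] [0.6218 0.1531 0.178 ] (array([0.62  , 0.1538, 0.1773]), np.float64(0.0036))
lh+ [0.5913 0.2497 0.1445]
lh- [0.4363 0.2419 0.1445]
bend+ [ 0.6004 -0.0185  0.185 ]
bend- [ 0.4609 -0.0251  0.185 ]
shbase [0.5968 0.0647 0.14  ]
shbase [0.446  0.0581 0.14  ]
sf+ (array([0.5988, 0.0854, 0.2089]), np.float64(0.0016))
sf- (array([0.446 , 0.0786, 0.2094]), np.float64(0.0042))
lf+ (array([0.5911, 0.2661, 0.256 ]), np.float64(0.0027))
lf- (array([0.4365, 0.2556, 0.2639]), np.float64(0.0047))
tail+ [ 0.6138 -0.3658  0.225 ]
tail- [ 0.4763 -0.3693  0.225 ]
tail0+ [ 0.6131 -0.3418  0.225 ]
rim [ 0.5382 -0.0987  0.235 ]
side tail bottom [ 0.478  -0.3646  0.185 ]
side tail bottom [ 0.6144 -0.3829  0.185 ]
```

View pics/t0b.png

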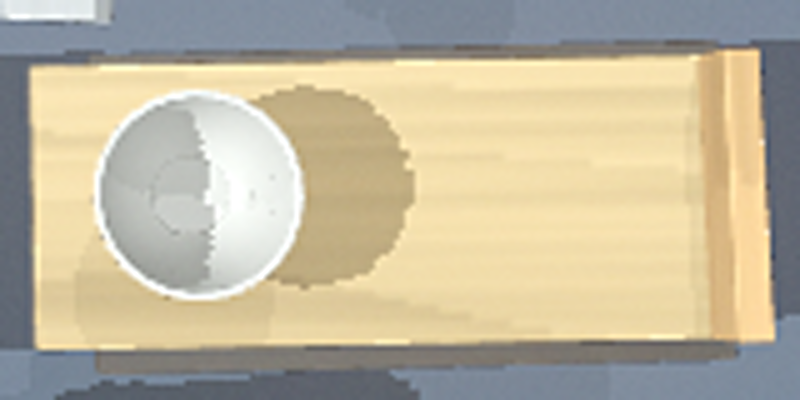

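```bash
python3 - <<'E'
from h import *
B=lambda X,Y,z:atz("top",(X+.5)/5-.5+260,(Y+.5)/5-.5+185,z)[:2]
yw=lambda a,b:np.degrees(np.arctan2(b[1]-a[1],b[0]-a[0]))
e1,e2=B(30,66,.185),B(36,350,.185); print("end",(e1+e2)/2,yw(e2,e1),np.hypot(*(e1-e2)))
t1,t2=B(760,50,.225),B(775,342,.225);print("batten back",(t1+t2)/2,yw(t2,t1),np.hypot(*(t1-t2)))
f1,f2=B(725,52,.225),B(737,342,.225);print("batten front",(f1+f2)/2)
a,b=e1,B(698,55,.185);print("side+",yw(b,a)-90); a,b=e2,B(712,340,.185);print("side-",yw(b,a)-90)
c,d=B(97,373,.17),B(738,357,.17);print("riser -x edge",c,d,yw(d,c)-90,np.hypot(*(c-d)))
print(B(90,60,.17),B(715,42,.17),B(200,295,.235),"rim",(B(100,193,.235)+B(302,193,.235))/2)
R=lambda u:np.array([np.cos(u),np.sin(u)])
E
```

```text
end [ 0.53065 -0.0218 ] 2.708748172494624 0.13965604175974636
batten back [ 0.5456 -0.3702] 2.3997195376098324 0.13852147847897092
batten front [ 0.5447  -0.35275]
side+ 2.548626111220173
side- 2.414656520850798
riser -x edge [ 0.4496 -0.0561] [ 0.4662 -0.3752] 2.977917143458882 0.3195314851466127
[ 0.6054 -0.049 ] [ 0.6234 -0.3648] [ 0.4913 -0.0998] rim [ 0.5389  -0.09945]
```

```bash
python3 -m crank '[{"dz":0.04,"twist":7,"grip":-1},{"dz":0.08,"twist":14,"grip":-1},{"dx":0.02,"dy":-0.03,"dz":0.10,"twist":21,"grip":-1},{"dx":0.04,"dy":-0.06,"dz":0.11,"twist":28,"grip":-1},{"dx":0.06,"dy":-0.09,"dz":0.11,"twist":29.5,"grip":-1}]' 20
```

```text
invalid input at $[0]: expected keys dx, dy, dz, twist, grip
```

```bash
python3 -m crank '[{"dx":0,"dy":0,"dz":0.04,"twist":7,"grip":-1},{"dx":0,"dy":0,"dz":0.08,"twist":14,"grip":-1},{"dx":0.02,"dy":-0.03,"dz":0.10,"twist":21,"grip":-1},{"dx":0.04,"dy":-0.06,"dz":0.11,"twist":28,"grip":-1},{"dx":0.06,"dy":-0.09,"dz":0.11,"twist":30,"grip":-1}]' 20
```

```text
t: 0.52
eef_pos: [0.3663, 0.5119, 0.3394]
ee_rot: [-3.138, -0.002, 0.063]
force: [0.8, 0.3, 0.1]
width: 0.0599
gripper_force: 0.0
```

```bash
python3 -m crank '[{"dx":0.012,"dy":-0.038,"dz":0,"twist":0,"grip":-1},{"dx":0.024,"dy":-0.076,"dz":0,"twist":0,"grip":-1},{"dx":0.036,"dy":-0.114,"dz":0,"twist":0,"grip":-1},{"dx":0.048,"dy":-0.152,"dz":0,"twist":0,"grip":-1},{"dx":0.06,"dy":-0.19,"dz":0,"twist":0,"grip":-1}]'
python3 -m crank '[{"dx":0.012,"dy":-0.038,"dz":0,"twist":0,"grip":-1},{"dx":0.024,"dy":-0.076,"dz":0,"twist":0,"grip":-1},{"dx":0.036,"dy":-0.114,"dz":0,"twist":0,"grip":-1},{"dx":0.048,"dy":-0.152,"dz":0,"twist":0,"grip":-1},{"dx":0.06,"dy":-0.19,"dz":0,"twist":0,"grip":-1}]'
python3 -m crank '[{"dx":0.012,"dy":-0.038,"dz":0,"twist":0,"grip":-1},{"dx":0.024,"dy":-0.076,"dz":0,"twist":0,"grip":-1},{"dx":0.036,"dy":-0.11,"dz":0,"twist":0,"grip":-1},{"dx":0.036,"dy":-0.11,"dz":0,"twist":0,"grip":-1},{"dx":0.036,"dy":-0.11,"dz":0,"twist":0,"grip":-1}]'
```

```text
t: 0.93
eef_pos: [0.4256, 0.3198, 0.3363]
ee_rot: [3.141, 0.0, 0.054]
force: [1.2, 0.3, -0.1]
width: 0.0264
gripper_force: 0.0
t: 1.35
eef_pos: [0.4854, 0.1299, 0.3366]
ee_rot: [-3.141, -0.0, 0.054]
force: [1.1, 0.6, -0.0]
width: 0.0006
gripper_force: 0.0
t: 1.77
eef_pos: [0.5216, 0.0199, 0.336]
ee_rot: [3.141, 0.001, 0.05]
force: [0.2, 0.6, 0.5]
width: 0.0001
gripper_force: 0.0
```

```bash
python3 -m crank '[{"dx":0,"dy":0,"dz":-0.03,"twist":0,"grip":-1},{"dx":0,"dy":0,"dz":-0.065,"twist":0,"grip":-1},{"dx":0,"dy":0,"dz":-0.1,"twist":0,"grip":-1},{"dx":0,"dy":0,"dz":-0.13,"twist":0,"grip":-1},{"dx":0,"dy":0,"dz":-0.141,"twist":0,"grip":-1}]'
python3 -m crank '[{"dx":0,"dy":0.01,"dz":0,"twist":0,"grip":-1},{"dx":0,"dy":0.02,"dz":0,"twist":0,"grip":-1},{"dx":0,"dy":0.03,"dz":0,"twist":0,"grip":-1},{"dx":0,"dy":0.04,"dz":0,"twist":0,"grip":-1},{"dx":0,"dy":0.05,"dz":0,"twist":0,"grip":-1}]'
```

```text
t: 2.18
eef_pos: [0.5187, 0.0223, 0.191]
ee_rot: [3.141, 0.006, 0.054]
force: [-0.9, 0.2, -0.9]
width: 0.0005
gripper_force: 0.0
t: 2.6
eef_pos: [0.522, 0.0735, 0.1967]
ee_rot: [-3.141, -0.002, 0.055]
force: [-0.1, -1.2, -0.2]
width: 0.0004
gripper_force: 0.6
```

```bash
python3 -m crank '[{"dx":0,"dy":0.006,"dz":-0.005,"twist":0,"grip":-1},{"dx":0,"dy":0.011,"dz":-0.01,"twist":0,"grip":-1},{"dx":0,"dy":0.017,"dz":-0.016,"twist":0,"grip":-1},{"dx":0,"dy":0.022,"dz":-0.022,"twist":0,"grip":-1},{"dx":0,"dy":0.026,"dz":-0.029,"twist":0,"grip":-1}]'
python3 -m crank '[{"dx":0,"dy":0.003,"dz":-0.006,"twist":0,"grip":-1},{"dx":0,"dy":0.005,"dz":-0.012,"twist":0,"grip":-1},{"dx":0,"dy":0.006,"dz":-0.018,"twist":0,"grip":-1},{"dx":0,"dy":0.006,"dz":-0.022,"twist":0,"grip":-1},{"dx":0,"dy":0.006,"dz":-0.022,"twist":0,"grip":-1}]'
```

```text
t: 3.02
eef_pos: [0.5217, 0.0984, 0.166]
ee_rot: [-3.141, -0.0, 0.054]
force: [-0.5, -0.6, 2.1]
width: 0.0004
gripper_force: 0.8
t: 3.43
eef_pos: [0.5215, 0.1038, 0.1444]
ee_rot: [3.141, 0.0, 0.054]
force: [0.4, 0.3, 0.2]
width: 0.0003
gripper_force: 0.0
```

```bash
python3 -m crank '[{"dx":0,"dy":0,"dz":-0.001,"twist":0,"grip":-1},{"dx":0,"dy":0,"dz":-0.002,"twist":0,"grip":-1},{"dx":0,"dy":0,"dz":-0.003,"twist":0,"grip":-1},{"dx":0,"dy":0,"dz":-0.003,"twist":0,"grip":-1},{"dx":0,"dy":0,"dz":-0.003,"twist":0,"grip":-1}]'
```

```text
t: 3.85
eef_pos: [0.5218, 0.1038, 0.1439]
ee_rot: [-3.141, -0.002, 0.054]
force: [-10.3, 2.1, 23.8]
width: 0.0006
gripper_force: 11.7
```

```bash
python3 -m crank '[{"dx":0,"dy":0,"dz":0.04,"twist":0,"grip":-1},{"dx":0,"dy":0,"dz":0.08,"twist":0,"grip":-1},{"dx":0,"dy":0,"dz":0.12,"twist":0,"grip":-1},{"dx":0,"dy":0,"dz":0.16,"twist":0,"grip":-1},{"dx":0,"dy":0,"dz":0.195,"twist":0,"grip":-1}]'
python3 -m crank '[{"dx":0,"dy":0.03,"dz":0,"twist":0,"grip":-1},{"dx":-0.004,"dy":0.07,"dz":0,"twist":0,"grip":-1},{"dx":-0.008,"dy":0.11,"dz":0,"twist":0,"grip":-1},{"dx":-0.012,"dy":0.15,"dz":0,"twist":0,"grip":-1},{"dx":-0.012,"dy":0.19,"dz":0,"twist":0,"grip":-1}]'
python3 -m crank '[{"dx":0,"dy":0.03,"dz":0,"twist":0,"grip":-1},{"dx":0,"dy":0.035,"dz":-0.02,"twist":0,"grip":-1},{"dx":0,"dy":0.035,"dz":-0.05,"twist":0,"grip":-1},{"dx":0,"dy":0.035,"dz":-0.08,"twist":0,"grip":-1},{"dx":0,"dy":0.035,"dz":-0.1,"twist":0,"grip":-1}]'
python3 -m crank '[{"dx":0,"dy":-0.01,"dz":0,"twist":0,"grip":-1},{"dx":0,"dy":-0.02,"dz":0,"twist":0,"grip":-1},{"dx":0,"dy":-0.03,"dz":0,"twist":0,"grip":-1},{"dx":0,"dy":-0.045,"dz":0,"twist":0,"grip":-1},{"dx":0,"dy":-0.06,"dz":0,"twist":0,"grip":-1}]'
```

```text
t: 4.27
eef_pos: [0.5215, 0.1033, 0.3391]
ee_rot: [-3.141, -0.001, 0.053]
force: [0.8, 1.0, 0.5]
width: 0.0003
gripper_force: 0.0
t: 4.68
eef_pos: [0.5088, 0.2951, 0.3366]
ee_rot: [-3.141, 0.0, 0.053]
force: [0.5, -0.5, 0.8]
width: 0.0004
gripper_force: 0.0
t: 5.1
eef_pos: [0.5084, 0.3282, 0.2329]
ee_rot: [3.14, 0.003, 0.054]
force: [-1.2, -0.3, -0.4]
width: 0.0008
gripper_force: 0.0
t: 5.52
eef_pos: [0.5102, 0.2677, 0.2383]
ee_rot: [-3.14, -0.002, 0.054]
force: [-0.0, 0.8, 0.6]
width: 0.0003
gripper_force: 0.3
```

```bash
python3 -m crank '[{"dx":0,"dy":-0.018,"dz":0,"twist":0,"grip":-1},{"dx":0,"dy":-0.035,"dz":0,"twist":0,"grip":-1},{"dx":0,"dy":-0.049,"dz":-0.007,"twist":0,"grip":-1},{"dx":0,"dy":-0.062,"dz":-0.015,"twist":0,"grip":-1},{"dx":0,"dy":-0.073,"dz":-0.025,"twist":0,"grip":-1}]'
python3 -m crank '[{"dx":0,"dy":-0.01,"dz":-0.012,"twist":0,"grip":-1},{"dx":0,"dy":-0.017,"dz":-0.025,"twist":0,"grip":-1},{"dx":0,"dy":-0.023,"dz":-0.039,"twist":0,"grip":-1},{"dx":0,"dy":-0.026,"dz":-0.052,"twist":0,"grip":-1},{"dx":0,"dy":-0.026,"dz":-0.06,"twist":0,"grip":-1}]'
python3 -m crank '[{"dx":0,"dy":0,"dz":-0.002,"twist":0,"grip":-1},{"dx":0,"dy":0,"dz":-0.004,"twist":0,"grip":-1},{"dx":0,"dy":0,"dz":-0.006,"twist":0,"grip":-1},{"dx":0,"dy":0,"dz":-0.006,"twist":0,"grip":-1},{"dx":0,"dy":0,"dz":-0.006,"twist":0,"grip":-1}]'
```

```text
t: 5.93
eef_pos: [0.5097, 0.1941, 0.2113]
ee_rot: [-3.141, -0.001, 0.053]
force: [0.3, 0.3, 0.4]
width: 0.0005
gripper_force: 0.3
t: 6.35
eef_pos: [0.5085, 0.1681, 0.1491]
ee_rot: [3.14, 0.003, 0.053]
force: [0.1, -0.0, -0.2]
width: 0.0002
gripper_force: 0.2
t: 6.77
eef_pos: [0.5089, 0.1682, 0.1481]
ee_rot: [3.139, 0.001, 0.055]
force: [-11.9, -6.3, 28.8]
width: 0.0002
gripper_force: 14.4
```

```bash
python3 -m crank '[{"dx":0,"dy":0,"dz":0.04,"twist":0,"grip":-1},{"dx":0,"dy":0,"dz":0.08,"twist":0,"grip":-1},{"dx":0,"dy":0,"dz":0.12,"twist":0,"grip":-1},{"dx":0,"dy":0,"dz":0.16,"twist":0,"grip":-1},{"dx":0,"dy":0,"dz":0.2,"twist":0,"grip":-1}]'
python3 -m crank '[{"dx":0,"dy":-0.04,"dz":0,"twist":0,"grip":-1},{"dx":0.005,"dy":-0.08,"dz":0,"twist":0,"grip":-1},{"dx":0.01,"dy":-0.12,"dz":0,"twist":0,"grip":-1},{"dx":0.015,"dy":-0.16,"dz":0,"twist":0,"grip":-1},{"dx":0.02,"dy":-0.2,"dz":0,"twist":0,"grip":-1}]'
python3 -m crank '[{"dx":0,"dy":-0.04,"dz":0,"twist":0,"grip":1},{"dx":0.005,"dy":-0.08,"dz":0,"twist":0,"grip":1},{"dx":0.01,"dy":-0.12,"dz":0,"twist":0,"grip":1},{"dx":0.015,"dy":-0.16,"dz":0,"twist":0,"grip":1},{"dx":0.016,"dy":-0.2,"dz":0,"twist":0,"grip":1}]'
python3 -m crank '[{"dx":0,"dy":-0.04,"dz":0,"twist":0,"grip":1},{"dx":0,"dy":-0.08,"dz":0,"twist":0,"grip":1},{"dx":0,"dy":-0.12,"dz":0,"twist":0,"grip":1},{"dx":0,"dy":-0.13,"dz":0,"twist":0,"grip":1},{"dx":0,"dy":-0.13,"dz":0,"twist":0,"grip":1}]'
python3 - <<'E'
from h import *
s=arm.get_state();print(s["eef_pos"],s["ee_rot"],s["width"]);save("top","pics/t1.png");save("side","pics/s1.png")
a=cv2.imread("pics/t1.png");b=cv2.imread("pics/s1.png")
cv2.imwrite("pics/c1.png",np.hstack([cv2.resize(a[150:290,130:290],(457,400)),cv2.resize(b[70:330,150:350],(308,400))]))
E
```

```text
t: 7.18
eef_pos: [0.5091, 0.1696, 0.3472]
ee_rot: [3.141, 0.0, 0.054]
force: [1.6, -0.1, -0.0]
width: 0.0002
gripper_force: 0.0
t: 7.6
eef_pos: [0.5293, -0.0318, 0.3454]
ee_rot: [-3.142, -0.0, 0.055]
force: [1.6, 1.2, 0.1]
width: 0.0005
gripper_force: 0.0
t: 8.02
eef_pos: [0.5457, -0.2322, 0.3448]
ee_rot: [-3.141, 0.001, 0.054]
force: [0.9, 0.1, -0.8]
width: 0.0282
gripper_force: 0.0
t: 8.43
eef_pos: [0.5449, -0.3631, 0.3434]
ee_rot: [-3.141, 0.003, 0.05]
force: [0.8, 0.2, -0.0]
width: 0.0615
gripper_force: 0.0
[ 0.54489508 -0.3630886   0.3434275 ] [-3.14075959e+00  2.83701875e-03  5.01716027e-02] 0.06153901741276959
```

View pics/c1.png

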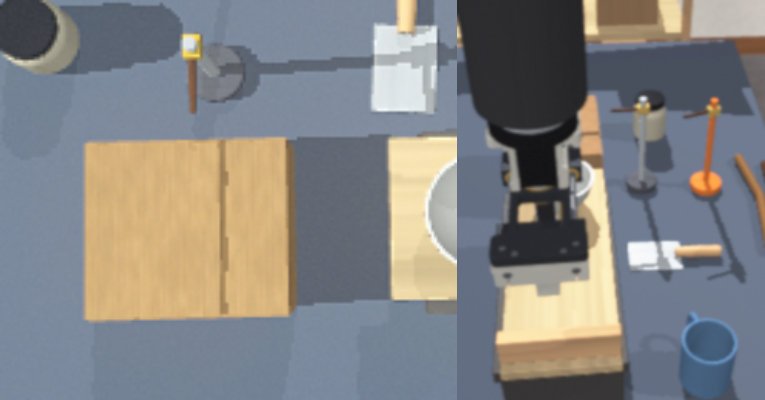

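Both flaps lie flat: the long flap's edge is at (225,230) in the crop, over the short one, and the gauge and bowl haven't moved. Now I'll grip the batten.

```bash
python3 -m crank '[{"dx":0,"dy":0.001,"dz":-0.03,"twist":0,"grip":1},{"dx":0,"dy":0.001,"dz":-0.06,"twist":0,"grip":1},{"dx":0,"dy":0.001,"dz":-0.09,"twist":0,"grip":1},{"dx":0,"dy":0.001,"dz":-0.115,"twist":0,"grip":1},{"dx":0,"dy":0.001,"dz":-0.13,"twist":0,"grip":1}]'
python3 -m crank '[{"dx":0,"dy":0,"dz":-0.01,"twist":0,"grip":1},{"dx":0,"dy":0,"dz":-0.018,"twist":0,"grip":1},{"dx":0,"dy":0,"dz":-0.021,"twist":0,"grip":1},{"dx":0,"dy":0,"dz":-0.021,"twist":0,"grip":1},{"dx":0,"dy":0,"dz":-0.021,"twist":0,"grip":1}]'
```

```text
t: 8.95
eef_pos: [0.5447, -0.3567, 0.2127]
ee_rot: [-3.14, 0.002, 0.056]
force: [0.2, -1.1, -0.2]
width: 0.0877
gripper_force: 0.0
t: 9.37
eef_pos: [0.5462, -0.3591, 0.1957]
ee_rot: [3.141, -0.001, 0.054]
force: [-0.3, 0.3, 0.9]
width: 0.0874
gripper_force: 0.0
```

```bash
python3 -m crank '[{"dx":0,"dy":0,"dz":0,"twist":0,"grip":-1},{"dx":0,"dy":0,"dz":0,"twist":0,"grip":-1},{"dx":0,"dy":0,"dz":0,"twist":0,"grip":-1},{"dx":0,"dy":0,"dz":0,"twist":0,"grip":-1},{"dx":0,"dy":0,"dz":0,"twist":0,"grip":-1}]' 10
python3 -m crank '[{"dx":0,"dy":0,"dz":0,"twist":0,"grip":-1},{"dx":0,"dy":0,"dz":0,"twist":0,"grip":-1},{"dx":0,"dy":0,"dz":0,"twist":0,"grip":-1},{"dx":0,"dy":0,"dz":0,"twist":0,"grip":-1},{"dx":0,"dy":0,"dz":0,"twist":0,"grip":-1}]' 10
python3 -m crank '[{"dx":0,"dy":0,"dz":0,"twist":0,"grip":-1},{"dx":0,"dy":0,"dz":0,"twist":0,"grip":-1},{"dx":0,"dy":0,"dz":0,"twist":0,"grip":-1},{"dx":0,"dy":0,"dz":0,"twist":0,"grip":-1},{"dx":0,"dy":0,"dz":0,"twist":0,"grip":-1}]' 45
```

```text
t: 9.78
eef_pos: [0.5456, -0.3592, 0.1948]
ee_rot: [3.141, -0.0, 0.054]
force: [-0.5, -0.3, 1.1]
width: 0.0599
gripper_force: 0.0
t: 10.2
eef_pos: [0.5456, -0.3592, 0.1945]
ee_rot: [-3.142, 0.0, 0.054]
force: [0.2, -0.0, -0.0]
width: 0.0265
gripper_force: 0.0
t: 10.62
eef_pos: [0.5457, -0.3593, 0.1946]
ee_rot: [3.141, -0.0, 0.054]
force: [1.0, -2.4, -1.7]
width: 0.018
gripper_force: 45.0
```

```bash
python3 -m crank '[{"dx":0,"dy":0.001,"dz":0,"twist":0,"grip":-1},{"dx":0,"dy":0.003,"dz":0,"twist":0,"grip":-1},{"dx":0,"dy":0.006,"dz":0,"twist":0,"grip":-1},{"dx":-0.0005,"dy":0.01,"dz":0,"twist":0,"grip":-1},{"dx":-0.001,"dy":0.015,"dz":0,"twist":0,"grip":-1}]'
python3 -m crank '[{"dx":0,"dy":0.005,"dz":0,"twist":0,"grip":-1},{"dx":-0.0005,"dy":0.01,"dz":0,"twist":0,"grip":-1},{"dx":-0.001,"dy":0.015,"dz":0,"twist":0,"grip":-1},{"dx":-0.001,"dy":0.02,"dz":0,"twist":0,"grip":-1},{"dx":-0.0013,"dy":0.025,"dz":0,"twist":0,"grip":-1}]'
python3 -m crank '[{"dx":0,"dy":0.005,"dz":0,"twist":0,"grip":-1},{"dx":-0.0005,"dy":0.01,"dz":0,"twist":0,"grip":-1},{"dx":-0.001,"dy":0.015,"dz":0,"twist":0,"grip":-1},{"dx":-0.001,"dy":0.02,"dz":0,"twist":0,"grip":-1},{"dx":-0.0013,"dy":0.025,"dz":0,"twist":0,"grip":-1}]'
python3 -m crank '[{"dx":0,"dy":0.005,"dz":0,"twist":0,"grip":-1},{"dx":-0.0005,"dy":0.01,"dz":0,"twist":0,"grip":-1},{"dx":-0.001,"dy":0.015,"dz":0,"twist":0,"grip":-1},{"dx":-0.001,"dy":0.02,"dz":0,"twist":0,"grip":-1},{"dx":-0.0013,"dy":0.025,"dz":0,"twist":0,"grip":-1}]'
```

```text
t: 11.03
eef_pos: [0.5444, -0.3438, 0.1945]
ee_rot: [3.142, 0.0, 0.054]
force: [0.5, -2.4, 0.0]
width: 0.018
gripper_force: 45.0
t: 11.45
eef_pos: [0.5432, -0.3185, 0.1945]
ee_rot: [-3.142, 0.0, 0.054]
force: [0.1, -1.7, -1.7]
width: 0.0179
gripper_force: 45.0
t: 11.87
eef_pos: [0.542, -0.2937, 0.1946]
ee_rot: [3.142, -0.0, 0.054]
force: [-0.0, -2.6, -0.7]
width: 0.0179
gripper_force: 45.0
t: 12.28
eef_pos: [0.5407, -0.2687, 0.1946]
ee_rot: [3.141, -0.0, 0.054]
force: [-0.0, -2.9, -0.9]
width: 0.0176
gripper_force: 45.0
```

Moved 90 mm; the rest to about 160 mm, then I'll look.

```bash
python3 -m crank '[{"dx":0,"dy":0.005,"dz":0,"twist":0,"grip":-1},{"dx":-0.0005,"dy":0.01,"dz":0,"twist":0,"grip":-1},{"dx":-0.001,"dy":0.015,"dz":0,"twist":0,"grip":-1},{"dx":-0.001,"dy":0.02,"dz":0,"twist":0,"grip":-1},{"dx":-0.0013,"dy":0.025,"dz":0,"twist":0,"grip":-1}]'
python3 -m crank '[{"dx":0,"dy":0.005,"dz":0,"twist":0,"grip":-1},{"dx":-0.0005,"dy":0.01,"dz":0,"twist":0,"grip":-1},{"dx":-0.001,"dy":0.015,"dz":0,"twist":0,"grip":-1},{"dx":-0.001,"dy":0.02,"dz":0,"twist":0,"grip":-1},{"dx":-0.0013,"dy":0.025,"dz":0,"twist":0,"grip":-1}]'
python3 -m crank '[{"dx":0,"dy":0.005,"dz":0,"twist":0,"grip":-1},{"dx":-0.0005,"dy":0.01,"dz":0,"twist":0,"grip":-1},{"dx":-0.001,"dy":0.014,"dz":0,"twist":0,"grip":-1},{"dx":-0.001,"dy":0.017,"dz":0,"twist":0,"grip":-1},{"dx":-0.001,"dy":0.018,"dz":0,"twist":0,"grip":-1}]'
python3 - <<'E'
from h import *
s=arm.get_state();print(s["eef_pos"],s["ee_rot"],s["force"],s["moment"]);save("top","pics/t2.png");save("side","pics/s2.png")
crop("pics/t2.png","pics/t2a.png",170,170,290,260,6)
crop("pics/s2.png","pics/s2a.png",160,90,320,210,5)
E
```

```text
t: 12.7
eef_pos: [0.5394, -0.2437, 0.1946]
ee_rot: [3.141, -0.0, 0.054]
force: [0.0, -2.2, 0.6]
width: 0.0176
gripper_force: 45.0
t: 13.12
eef_pos: [0.5381, -0.2188, 0.1947]
ee_rot: [3.141, -0.0, 0.054]
force: [0.6, -2.6, 1.1]
width: 0.018
gripper_force: 45.0
t: 13.53
eef_pos: [0.5371, -0.2007, 0.1947]
ee_rot: [3.142, -0.0, 0.054]
force: [1.3, -3.5, 1.3]
width: 0.0178
gripper_force: 45.0
[ 0.53708776 -0.20071187  0.19469465] [ 3.14150836e+00 -1.07783821e-04  5.42391653e-02] [ 1.34199007 -3.45338089  1.28472033] [-1.56333791 -0.00862144  0.04053082]
```

View pics/t2a.png

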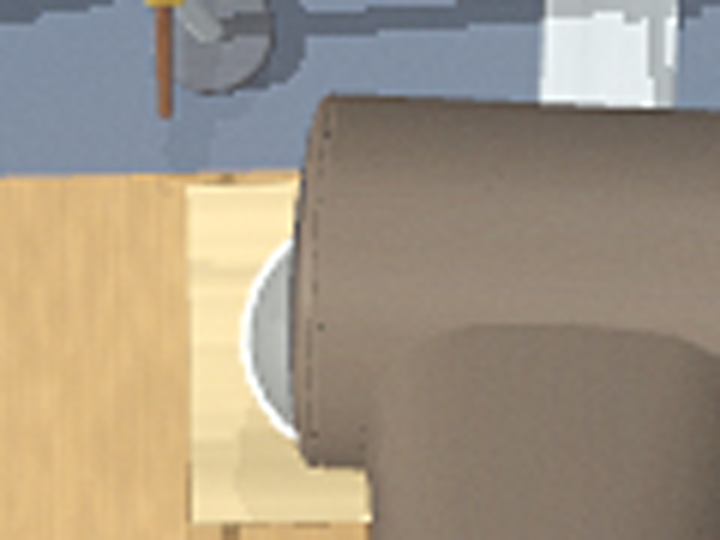

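View pics/s2a.png

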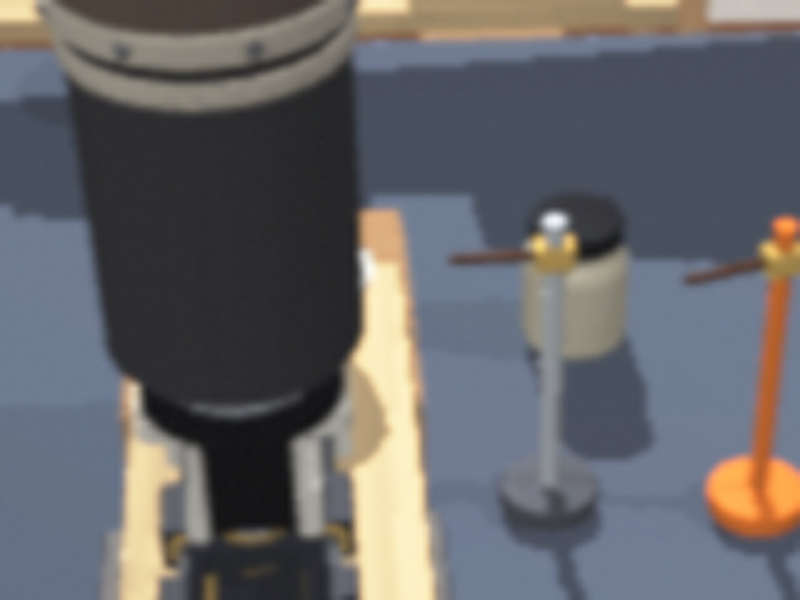

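The top crop puts the board's end edge from (189,184) to (192,522) and the pointer tip at (166,117). The side crop puts the board corner at about (402,262) and the tip at (452,261). I'll compute the remaining gap.

```bash
python3 - <<'E'
from h import *
T=lambda X,Y,z:atz("top",(X+.5)/6-.5+170,(Y+.5)/6-.5+170,z)
S=lambda X,Y,z:atz("side",(X+.5)/5-.5+160,(Y+.5)/5-.5+90,z)
yh=np.array([-np.sin(.0535),np.cos(.0535),0]);xh=np.array([np.cos(.0535),np.sin(.0535),0])
a,b=T(189,184,.185),T(192,522,.185);t=T(166,117,.178)
print(a,b,np.degrees(np.arctan2((a-b)[1],(a-b)[0])),t,"remaining",(t-(a+b)/2)@yh,"side:",S(452,261,.178),S(402,262,.185),(S(452,261,.178)-S(402,262,.185))@yh)
print("lateral",(t-a)@xh)
# subpixel edge from intensity profile
g=cv2.cvtColor(cv2.imread("pics/t2.png"),cv2.COLOR_BGR2GRAY).astype(float)
B=cv2.imread("pics/t2.png")[:,:,0].astype(float)
for v in(205,210,215,220,225,230,235,240,250):
    r=B[v,193:212];d=np.abs(np.diff(r));print(v,193+r.size*0+(np.sum(d[4:13]*(np.arange(4,13)+.5))/d[4:13].sum()).round(2),end="; ")
print();print(B[184:192,194:202].astype(int))
E
```

```text
[0.5898 0.1413 0.185 ] [0.4518 0.1343 0.185 ] 2.903818865096279 [0.618  0.1529 0.178 ] remaining 0.009880675523518762 side: [0.6218 0.1531 0.178 ] [0.5945 0.1429 0.185 ] 0.008725552649970122
lateral 0.02877995589054736
205 200.85; 210 200.7; 215 200.73; 220 200.94; 225 201.19; 230 201.4; 235 201.38; 240 201.26; 250 201.17; 
[[162 163 107  61  95 161 138 129]
 [163 162 109  62  93 160 154 155]
 [163 163 113  60  91 159 155 154]
 [162 163 112  61  89 160 154 153]
 [162 163 111  64  90 160 155 154]
 [162 161 140  94 118 164 155 152]
 [164 161 164 166 156 154 153 155]
 [164 161 162 163 153 155 151 152]]
```

```bash
python3 -m crank '[{"dx":0,"dy":0.002,"dz":0,"twist":0,"grip":-1},{"dx":0,"dy":0.005,"dz":0,"twist":0,"grip":-1},{"dx":-0.0005,"dy":0.008,"dz":0,"twist":0,"grip":-1},{"dx":-0.0005,"dy":0.0095,"dz":0,"twist":0,"grip":-1},{"dx":-0.0005,"dy":0.0095,"dz":0,"twist":0,"grip":-1}]'
python3 -m crank '[{"dx":0,"dy":0,"dz":0,"twist":0,"grip":-1},{"dx":0,"dy":0,"dz":0,"twist":0,"grip":-1},{"dx":0,"dy":0,"dz":0,"twist":0,"grip":-1},{"dx":0,"dy":0,"dz":0,"twist":0,"grip":-1},{"dx":0,"dy":0,"dz":0,"twist":0,"grip":-1}]'
python3 - <<'E'
from h import *
s=arm.get_state();print(s["eef_pos"],s["ee_rot"],s["force"],s["moment"]);save("top","pics/t3.png");save("side","pics/s3.png")
a=cv2.imread("pics/t3.png");b=cv2.imread("pics/s3.png")
cv2.imwrite("pics/c3.png",np.hstack([cv2.resize(a[175:265,175:255],(400,450),interpolation=2),cv2.resize(b[125:185,200:260],(390,450),interpolation=2)]))
E
```

```text
t: 14.05
eef_pos: [0.5366, -0.1913, 0.1946]
ee_rot: [-3.141, -0.0, 0.054]
force: [0.0, -1.5, 1.2]
width: 0.0179
gripper_force: 45.0
t: 14.47
eef_pos: [0.5366, -0.1913, 0.1945]
ee_rot: [-3.141, -0.0, 0.054]
force: [-0.1, 1.1, 3.4]
width: 0.0177
gripper_force: 45.0
[ 0.53662597 -0.19133209  0.19452563] [-3.14108559e+00 -1.44720021e-04  5.38411616e-02] [-0.10156846  1.12996647  3.42447706] [ 0.26317686 -0.04323718  0.0560172 ]
```

View pics/c3.png

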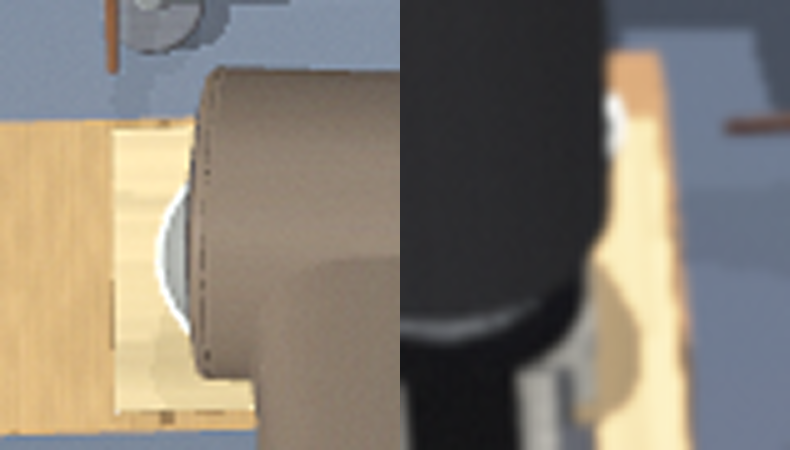

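The board's end is at (113,130) to (115,411) in the left crop, with the tip at (112,72). In the right crop the board corner is at (665,121) and the tip at (725,127). They look level; I'll check the numbers.

```bash
python3 - <<'E'
from h import *
T=lambda X,Y,z:atz("top",(X+.5)/5-.5+175,(Y+.5)/5-.5+175,z)
S=lambda X,Y,z:atz("side",(X-400+.5)/6.5-.5+200,(Y+.5)/7.5-.5+125,z)
yh=np.array([-np.sin(.0535),np.cos(.0535),0])
a,b=T(113,130,.185),T(115,411,.185);t=T(112,72,.178)
print("top remaining",(t-(a+b)/2)@yh,"side",(S(725,127,.178)-S(665,121,.185))@yh,S(665,121,.185))
# subpixel: model-predicted pixel column of board end edges if level, vs image
B=cv2.imread("pics/t3.png")[:,:,0].astype(float)
d=cv2.imread("pics/t3.png").astype(float)
def edge(img,v):
    r=img[v-1:v+2].mean(0)[188:208]; g=np.abs(np.diff(r)); k=g.argmax(); w=g[k-1:k+2]; return 188+k+.5+((w*[-1,0,1]).sum()/w.sum())
G=d.sum(2)
print([(v,round(edge(G,v),2)) for v in range(203,258,6)])
r=G[180:187].mean(0)[190:205]; w=np.clip(np.median(r)-r,0,None);print(r.astype(int),)
E
```

```text
top remaining 0.0008293831983260053 side 0.004044716823669834 [0.5955 0.1492 0.185 ]
[(203, np.float64(197.21)), (209, np.float64(197.2)), (215, np.float64(196.97)), (221, np.float64(197.27)), (227, np.float64(197.19)), (233, np.float64(197.37)), (239, np.float64(197.29)), (245, np.float64(197.31)), (251, np.float64(197.52)), (257, np.float64(197.68))]
[436 437 437 438 438 425 349 300 288 417 403 388 386 378 370]
```

```bash
python3 -m crank '[{"dx":0,"dy":0.0005,"dz":0,"twist":0,"grip":-1},{"dx":0,"dy":0.001,"dz":-0.0003,"twist":0,"grip":-1},{"dx":0,"dy":0.001,"dz":-0.0005,"twist":0,"grip":-1},{"dx":0,"dy":0.001,"dz":-0.0005,"twist":0,"grip":-1},{"dx":0,"dy":0.001,"dz":-0.0005,"twist":0,"grip":-1}]'
python3 -m crank '[{"dx":0,"dy":0,"dz":0,"twist":0,"grip":-1},{"dx":0,"dy":0,"dz":0,"twist":0,"grip":-1},{"dx":0,"dy":0,"dz":0,"twist":0,"grip":-1},{"dx":0,"dy":0,"dz":0,"twist":0,"grip":-1},{"dx":0,"dy":0,"dz":0,"twist":0,"grip":-1}]'
python3 - <<'E'
from h import *
s=arm.get_state();print(s["eef_pos"],s["force"],s["moment"],s["qd"].round(4))
E
```

```text
t: 14.98
eef_pos: [0.5367, -0.1913, 0.1945]
ee_rot: [3.141, -0.0, 0.054]
force: [-0.2, -4.0, 4.9]
width: 0.0177
gripper_force: 45.0
t: 15.4
eef_pos: [0.5366, -0.1913, 0.1945]
ee_rot: [3.141, -0.0, 0.054]
force: [-1.6, -2.7, 4.2]
width: 0.0179
gripper_force: 45.0
[ 0.53662523 -0.19127886  0.19449873] [-1.55757213 -2.71942631  4.23756175] [-1.41365501  0.07150272 -0.01746511] [-0.0008  0.0007  0.0011 -0.001   0.0005  0.001 ]
```

```bash
python3 -m crank '[{"dx":0,"dy":0.0005,"dz":0,"twist":0,"grip":-1},{"dx":0,"dy":0.001,"dz":0,"twist":0,"grip":-1},{"dx":0,"dy":0.001,"dz":0,"twist":0,"grip":-1},{"dx":0,"dy":0.001,"dz":0,"twist":0,"grip":-1},{"dx":0,"dy":0.001,"dz":0,"twist":0,"grip":-1}]'
python3 -m crank '[{"dx":0,"dy":0,"dz":0,"twist":0,"grip":-1},{"dx":0,"dy":0,"dz":0,"twist":0,"grip":-1},{"dx":0,"dy":0,"dz":0,"twist":0,"grip":-1},{"dx":0,"dy":0,"dz":0,"twist":0,"grip":-1},{"dx":0,"dy":0,"dz":0,"twist":0,"grip":-1}]'
python3 - <<'E'
from h import *
s=arm.get_state();print(s["eef_pos"],s["force"],s["moment"])
save("top","pics/t4.png");save("side","pics/s4.png")
def edge(img,v):
    r=img[v-1:v+2].mean(0)[188:208]; g=np.abs(np.diff(r)); k=g.argmax(); w=g[k-1:k+2]; return 188+k+.5+((w*[-1,0,1]).sum()/w.sum())
G=cv2.imread("pics/t4.png").astype(float).sum(2)
e=np.median([edge(G,v) for v in range(203,258,3)])
r=G[178:187].mean(0)[193:201];w=430-r;w=np.clip(w[2:6],0,None);t=193+2+(w*np.arange(4)).sum()/w.sum()
yh=np.array([-np.sin(.0535),np.cos(.0535),0])
print(e,t,(atz("top",t,188.8,.178)-atz("top",e,229,.185))@yh)
E
```

```text
t: 15.82
eef_pos: [0.5367, -0.1904, 0.1945]
ee_rot: [3.14, -0.0, 0.054]
force: [0.2, -5.2, 4.7]
width: 0.0177
gripper_force: 45.0
t: 16.23
eef_pos: [0.5367, -0.1904, 0.1945]
ee_rot: [3.141, -0.0, 0.054]
force: [-0.3, -5.7, 5.3]
width: 0.0177
gripper_force: 45.0
[ 0.53673657 -0.19039023  0.19452671] [-0.28329962 -5.68511868  5.29577524] [-1.76441636  0.04419354  0.04547031]Traceback (most recent call last):
  File "<stdin>", line 7, in <module>
  File "<stdin>", line 5, in edge
ValueError: operands could not be broadcast together with shapes (2,) (3,)
```

```bash
python3 -c "
from station import arm
print(arm.job_done(), arm.get_state()['t'])"
```

```text
the job is handed in; nothing more can be done
the job is handed in; nothing more can be done
```

I closed the carton (short flap first, then the long flap over it) and slid the board out until its end was within about 1 mm of the gauge tip by the top camera; the less certain side view suggested about 3 mm short. I handed it in at about 16 s, still gripping the batten at 45 N; I didn't view a picture after the last 1 mm nudge.

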